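Stopper the leaning canister

ROBOT

A 7-joint arm with a two-finger parallel gripper is mounted at the origin on a cart in front of the work surface, level with it; the furniture and walls round the work are solid. World frame = base frame: x ahead of the robot, y to its left, z up, the work surface at z = 0. Lengths are in m, angles in rad, forces in N, time in s.
With the tool pointing down it reaches from about 0.4 to 0.85 m from the base axis. Payload 4.5 kg.
Tool frame: the origin (TCP) lies on the mounting face of the last link; the fingertips stand 166 mm ahead of it and the grasp point (between the pads) lies 147 mm ahead of it; z points along the fingers, y is the line along which they close (so a half turn about z gives the same grasp; the last joint's range is limited). The gripper opens to 88 mm and grips with 3 to 60 N. Pads are 18 mm wide; open, the fingers measure 123 mm over their backs; the gripper's body (75 mm by 187 mm) begins 45 mm behind the grasp point.
Start: joints at [0.034, 0.689, -0.195, 1.565, 0.157, 0.902, -0.215], TCP at [0.625, 0, 0.405] pointing down, gripper open.
Joint ranges: [-3.01, 3.01], [-0.46, 2.08], [-1.47, 1.51], [0.13, 2.56], [-1, 4.14], [0.04, 2.09], [-2.66, 2.66]. Speed limits (rad/s): [2.57, 2.57, 3.14, 3.14, 3.14, 3.14, 3.14].

INTERFACE

Orientations are given as a unit quaternion [x, y, z, w].
In Python, from plant import r, snapshot gives the robot as it stands. The module is installed in compiled form; this text tells all that it offers.
- The arm moves only by the tool move_arm, never from a script. Its argument "rows" is a list of rows, each a list of 5 numbers: the shift along the tool's x, y, z in m, then the turn about the tool's z in rad, then the finger opening in m, from 0 to 0.0881. In form: [[dx, dy, dz, spin, claw], ...]. A call has 1 to 10 rows; each row shifts and turns the commanded pose from where the row before left it, along the tool's axes as they then stand; what a row does not reach is not made up. A row lasts 1/12 s, in which the tool goes at most 41.7 mm and 7.16 degrees, less where a joint would pass 70% of its speed; a pose out of reach is approached as far as the arm can. A call with a gripper value outside its range is refused whole. The fingers move at their own pace and stop on an object; "newtons" is the grip in N (left out, the last holds). Time passes only in rows, so rows that do not move let the fingers close. It gives the time, the measured TCP pose, the force, the opening and the grip force at its end, in the units of the state.
- r.get_state(): the state, without advancing time (a new reading comes with each control period).
- snapshot(name): name is "scene" or "side" or "wrist"; returns a dict with "color" (480x640x3 uint8, red, green, blue), "depth" (480x640 float32, m along the optical axis (not along the pixel's ray), 0 where there is no reading), "mtx" (3x3 intrinsics, pixels), "eye" and "orientation" of the camera in the world. Camera axes: x right, y up, looking along -z (the intrinsics and any distortion apply to the point x, -y, -z); pixel columns grow to the right and rows downward; lengths in m; the calibration is good to about 2 mm. A picture is of the moment at which its call begins.
- r.finish_job(): hands the job in; it is judged then, once.
The state is a dict: "clock": time; "q": joint angles; "qd": joint speeds; "joint_torque": joint torques, N m; "tool_pos": TCP position; "eef_rot": TCP orientation; "contact_force": force on the tool from outside, world axes, zero at the start; "moment": the same for the moment, N m; "opening": opening from 0.0 (shut) to 1.0 (fully open); "finger_force": force on a finger pad.
Only numpy, scipy, OpenCV 4.12 (cv2) and the standard library are available. Lean on these libraries where they do the work, as an engineer would, in place of code of your own. Each camera call takes 0.05 s, during which the arm holds its last target. There are 200 camera calls.

TASK

Make the canister in the leaning cradle ready for packing: turn the swing tab fully aside, lift the cover plate out of its frame and lay it flat on the bench, knob up. Then take the smaller of the two stoppers from the rack and set it fully home in the canister's mouth, feeling for the bore and never forcing it. Let go of everything and leave the larger stopper and the other things round about where they stand.

Things in the scene. Friction and masses are not known exactly. Their poses are not given: they have to be found in the camera images.
- port_face: Cradle's leaning face: fixed aluminium plate 148 x 120 x 8 mm. Origin: middle of its upper surface, 115 mm above the bench. z: out of the face, up and 30 degrees toward the robot; x: up the slope, away from the robot; y: level, to the left at yaw 0. Dark rails 6 mm high enclose an 83 x 83 mm recess centred on the origin; in it lies the cover plate, over a 63 x 63 mm opening.
- cradle: Foot of the cradle, fixed: dark base plate 190 x 150 x 8 mm on the bench under the face, four aluminium posts. Origin on the bench, straight below the face's origin. The bench to its left and nearer the robot (round x 0.42, y 0.30 m) is always clear.
- canister_axis (a point): Axis of the grey canister's body where it meets the rim's plane (face z -2 mm), under the cover plate; axes as the face. The mouth is NOT here: the filler neck stands 7 mm off this axis, parallel to it, and the canister is clamped turned any way round; no reading tells which, so find it by touch or eye. It does not yield. Flat rim 44 mm across; round bore 28 mm wide at the rim, 25 at 36 mm depth.
- tab (a joint): Angle of the swing tab about its pivot, rad. 0: the tab points straight over the cover plate (along face -y); it grows as the tab swings down the slope (toward face -x), 1.57: it lies along the rail; stop at 1.75. Beyond 1.35 it is clear of the plate. It stays where it is left (stiff, about 0.04 N m, 2 N at the peg).
- tab_pivot (a point): Pivot of the swing tab on the left rail, at face x 0, y +52 mm, underside of the tab (face z 6.6 mm). The tab is a steel strip 13 mm wide, 4 mm thick, 34 mm from pivot to end, turning parallel to the face.
- tab_peg (a point): Middle of the round steel peg, 10 mm across and 26 mm tall, standing on the tab parallel to face z, 26 mm from the pivot's axis. The point is 23.6 mm above the face plane, 13 mm above the tab's upper side and 13 mm below the peg's top.
- cover_knob (a point): Grip point on the knob of the steel cover plate (80 x 80 x 5 mm, 0.12 kg): black round post 16 mm across, 42 mm tall, in the middle of the plate. 29 mm above the plate's underside, 24 above its upper side, 18 below the knob's top; z along the knob, x and y along the plate's edges. The plate has 1.5 mm of play each side in the recess and comes out along face z.
- stopper_grip (a point): Grip point on the smaller stopper's axis; z toward the handle's end. Rigid, black, 85 mm tall, 60 g: tapered plug 32 mm long (22 mm across at the tip, 25 at the top), flange 44 mm across, 5 thick, round handle 22 mm across, 48 tall. The point is 65 mm above the tip, 28 above the flange's upper side, 20 below the handle's end. Stands upright in a pocket of the rack.
- stopper_seat (a point): Centre of the underside of the smaller stopper's flange, 33 mm below its grip point; it comes to lie on the canister's rim (face z = -2 mm) when the stopper is home. Home, the plug has about 1.4 mm of clearance all round in the bore.
- big_stopper_grip (a point): The same point on the larger stopper, which does not fit this canister and stays in the rack: plug 25 to 31 mm across, flange 54 mm, handle alike (22 mm).
- rack: White block 70 x 180 x 50 mm (x, y, z), fixed; origin in the middle of its underside. Two round pockets 34 mm wide, 40 mm deep at its y = -50 and +50 mm hold the stoppers upright, flanges on the top face (z = 50 mm); which stands in which varies.
- can_out0: Bystander: small black canister with a blue lid, 67 mm across, 133 mm tall, standing; origin at the centre of its underside.
- filter_module_2: Bystander: long black filter module, 49 x 231 x 36 mm, lying; origin at the centre of its underside.
- can_out1: Bystander: a second canister just like it.
Not all that is in view belongs to the job. What is shaped like the part that bears stopper_grip but pink is not meant.

How it is judged:
By the outcome, as a careful person would: the job done as asked, in the order asked, and still so for the second after the job is handed in, with the robot touching nothing.
It also fails if it takes over 72 s, if anything falls off the work surface, if the arm or the gripper's body presses on something with over 40 N, if the wrist force passes 120 N, or if a joint passes its speed limit or range.

## Working session

There is one attempt and no reset: what is moved stays moved. The work goes in short steps, Python scripts to look and compute and a tool call to move; the robot and the scene stay as the last step left them, time stands still between calls to the robot, and variables do not carry over. Pictures are saved under pics/ and viewed, at most 10 in all, crops included, and the job is handed in when it is done.

Besides the shell and the picture viewer there is one more tool, called as name([rows], argument=value, ...), one row to a line, values as JSON. move_arm: Moves the arm, as the interface text tells. Its arguments: {"type":"object","properties":{"rows":{"type":"array"},"newtons":{"type":"number"}},"required":["rows"]}

```bash
mkdir -p pics; cat > h.py <<'E'
import numpy as np, cv2
from scipy.spatial.transform import Rotation as R
from plant import r, snapshot
def snap(n,f=None):
    s=snapshot(n)
    np.savez(f'pics/{f or n}.npz',**s)
    cv2.imwrite(f'pics/{f or n}.png',s['color'][:,:,::-1]); return s
def mat(o):
    o=np.array(o,float); return o if o.shape==(3,3) else R.from_quat(o).as_matrix()
def pt(s,u,v,d=None):
    K=s['mtx']; d=d or float(np.median(s['depth'][v-1:v+2,u-1:u+2]))
    p=np.array([(u-K[0,2])/K[0,0]*d,-(v-K[1,2])/K[1,1]*d,-d])
    return np.array(s['eye'])+mat(s['orientation'])@p
def cloud(s):
    K=s['mtx'];v,u=np.mgrid[:480,:640];d=s['depth']
    p=np.stack([(u-K[0,2])/K[0,0]*d,-(v-K[1,2])/K[1,1]*d,-d],-1)
    return p@mat(s['orientation']).T+np.array(s['eye'])
def load(f): return dict(np.load(f'pics/{f}.npz'))
def proj(s,P):
    p=mat(s['orientation']).T@(np.array(P)-np.array(s['eye'])); K=s['mtx']
    return K[0,2]+K[0,0]*p[0]/-p[2], K[1,2]+K[1,1]*p[1]/p[2]
E
python3 - <<'E'
from h import *
st=r.get_state(); print(st)
for n in ['scene','side','wrist']:
    s=snap(n); print(n,s['mtx'].tolist(),s['eye'],s['orientation'])
E
```

```text
{'clock': 0.0, 'q': array([ 0.03380794,  0.68997755, -0.19450417,  1.56629848,  0.15728746,
        0.90252555, -0.21512874]), 'qd': array([ 0.00136929, -0.00147571, -0.0006624 ,  0.00032049,  0.000873  ,
        0.00107037, -0.00045267]), 'joint_torque': array([ 3.38560185e-04, -5.27571630e+01, -1.26686912e+00, -1.53434461e+01,
       -5.26333472e-02,  6.56995355e-03,  1.65937727e-04]), 'tool_pos': array([ 6.24682723e-01, -3.59717486e-05,  4.03925670e-01]), 'eef_rot': array([ 7.07097023e-01,  7.07115954e-01, -6.87983861e-04, -5.95166723e-04]), 'contact_force': array([0.10657199, 0.30428135, 0.13107527]), 'moment': array([ 0.04003934,  0.01284177, -0.01741372]), 'finger_force': 0.0, 'opening': 0.9989174796166806}
scene [[608.2005749790267, 0.0, 323.4734974348839], [0.0, 608.2005749790267, 234.736885227114], [0.0, 0.0, 1.0]] [-0.23690524 -1.1156176   1.053398  ] [ 0.4477974  -0.1331901  -0.25070829  0.84786982]
side [[518.0565354833308, 0.0, 318.93132123443706], [0.0, 518.0565354833308, 240.61723733542624], [0.0, 0.0, 1.0]] [ 0.55654513 -0.92826082  0.81416495] [ 0.45079419 -0.0027157   0.01511242  0.89249585]
wrist [[420.768890450421, 0.0, 313.92427904317424], [0.0, 420.768890450421, 237.20847802410466], [0.0, 0.0, 1.0]] [0.62441536 0.08366617 0.38343615] [-1.62144665e-01  8.11177771e-04  2.23858832e-04  9.86766639e-01]
```

View pics/scene.png

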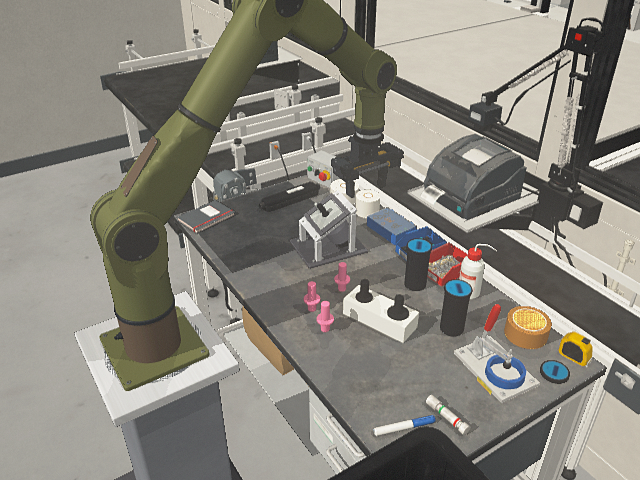

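View pics/side.png

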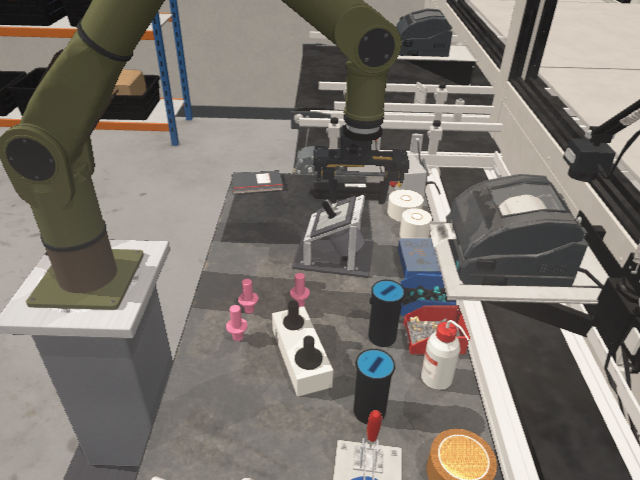

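View pics/wrist.png

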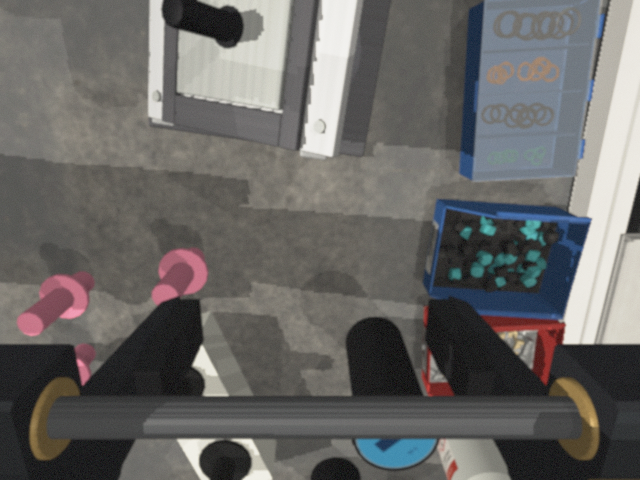

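```bash
python3 - <<'E'
from h import *
s=load('side')
for u,v in [(293,303),(308,343),(293,322),(309,358),(388,286),(375,358),(332,210),(335,235),(325,268)]: print('side',u,v,pt(s,u,v).round(3))
s=load('scene')
for u,v in [(364,284),(399,299),(325,205),(347,291)]: print('scene',u,v,pt(s,u,v).round(3))
a=cv2.imread('pics/side.png')[180:400,210:430]
cv2.imwrite('pics/c1.png',cv2.resize(a,(600,600),interpolation=3))
E
```

```text
side 293 303 [ 0.5   -0.175  0.103]
side 308 343 [ 0.534 -0.278  0.102]
side 293 322 [ 0.5   -0.185  0.06 ]
side 309 358 [ 0.536 -0.279  0.062]
side 388 286 [ 0.688 -0.147  0.131]
side 375 358 [ 0.65  -0.334  0.131]
side 332 210 [0.575 0.124 0.131]
side 335 235 [0.584 0.091 0.081]
side 325 268 [0.562 0.052 0.008]
scene 364 284 [ 0.491 -0.181  0.1  ]
scene 399 299 [ 0.526 -0.275  0.102]
scene 325 205 [0.593 0.152 0.125]
scene 347 291 [ 0.512 -0.081 -0.001]
```

View pics/c1.png

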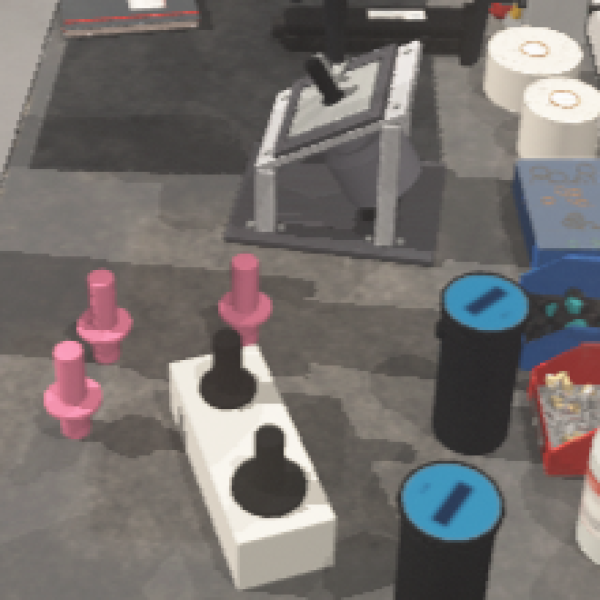

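move_arm([
  [0.035,-0.01,0,0,0.05],
  [0.035,-0.01,0,0,0.03],
  [0.035,-0.01,0,0,0],
  [0.035,0,0,0,0],
  [0,0,0,0,0],
  [0,0,0,0,0],
])

```text
clock: 0.65
tool_pos: [0.5943, 0.1431, 0.4045]
eef_rot: [0.705, 0.709, 0.0, -0.001]
contact_force: [1.2, -0.4, -0.5]
opening: 0.572
finger_force: 0.0
```

```bash
python3 - <<'E'
from h import *
s=snap('wrist','w2'); snap('side','s2'); st=r.get_state(); print(st['tool_pos'],st['eef_rot'],st['contact_force'],st['opening'],s['eye'])
a=cv2.imread('pics/w2.png'); cv2.imwrite('pics/w2b.png',cv2.resize(a,(800,600),interpolation=3))
E
```

```text
[0.59512402 0.13904745 0.40443698] [ 7.07409285e-01  7.06803766e-01 -6.26418604e-04  3.84440146e-04] [-1.06949857 -0.40243982  0.34411185] 0.4749205016385707 [0.59361146 0.2268683  0.38410031]
```

View pics/w2b.png

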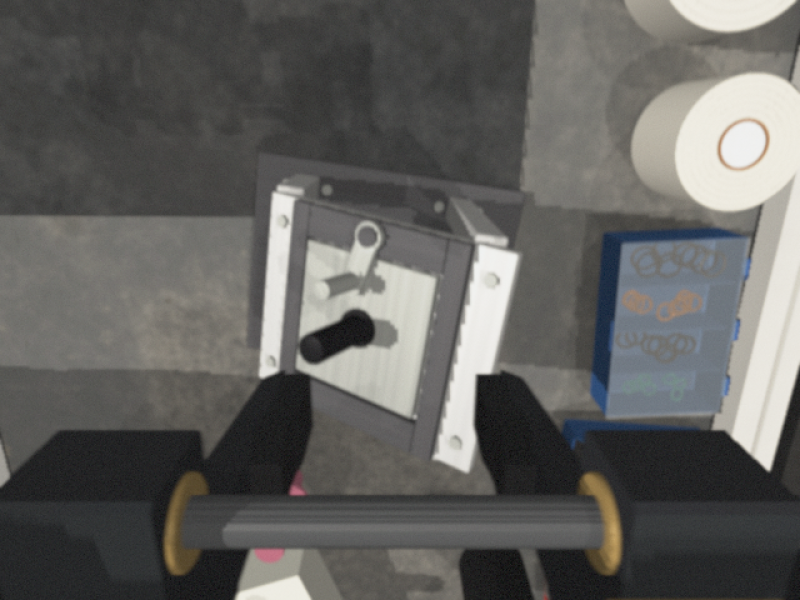

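```bash
python3 - <<'E'
from h import *
s=load('w2'); C=cloud(s)
m=np.zeros((480,640),np.uint8); poly=(np.array([[310,245],[350,255],[320,275],[310,325]])*.8).astype(int)
poly2=(np.array([[395,265],[435,280],[415,405],[350,385],[405,340]])*.8).astype(int)
cv2.fillPoly(m,[poly2],1)
P=C[(m>0)&(s['depth']>0)]
c=P.mean(0)
for _ in range(3):
    u,sv,vt=np.linalg.svd(P-P.mean(0),full_matrices=False); n=vt[2]*np.sign(vt[2][2]); d=(P-P.mean(0))@n
    P=P[abs(d)<2.5*d.std()+1e-4]
print('n',n,'tilt',np.degrees(np.arccos(n[2])),'yaw',np.degrees(np.arctan2(-n[1],-n[0])),d.std(),len(P))
yaw=np.arctan2(-n[1],-n[0])
for nm,u,v in [('pivot',295,188),('knobtop',251,278),('pegtop',257,230),('knobbase',286,262)]:
    p=pt(s,u,v);print(nm,p.round(4),'h',((p-P.mean(0))@n).round(4))
# fixed-tilt frame from points
def frame(yaw): return (R.from_euler('z',yaw)*R.from_euler('y',-30,degrees=True)).as_matrix()
F=frame(yaw)
pc=P.mean(0)
K=pt(s,251,278); V=pt(s,295,188)
for nm,p,l in [('knob',K,[0,0,47]),('pivot',V,[0,52,10.6]),('pegtop',pt(s,257,230),[0,26,36.6])]:
    print(nm,'origin',(p-F@np.array(l)/1000).round(4))
print('plate pts face z via knob origin', ((pc-(K-F@[0,0,.047]))@F).round(4))
E
```

```text
n [-0.49222691  0.06998341  0.86764912] tilt 29.81340948704681 yaw -8.091915760796654 0.0005905187750441559 3048
pivot [0.582  0.1725 0.1265] h 0.0073
knobtop [0.5569 0.1248 0.1564] h 0.0423
pegtop [0.5598 0.1505 0.1439] h 0.0318
knobbase [0.5759 0.1244 0.1301] h 0.0101
knob origin [0.5802 0.1215 0.1157]
pivot origin [0.5799 0.1203 0.1173]
pegtop origin [0.5743 0.1222 0.1122]
plate pts face z via knob origin [ 0.0257 -0.0016  0.0046]
```

move_arm([
  [0,0,0,-0.12,0],
  [0,0,0,-0.12,0],
  [0,0,0,-0.12,0],
  [0,0,0,-0.12,0],
  [0,0,0,-0.12,0],
  [0,0,0,-0.12,0],
  [0,0,0,-0.12,0],
  [0,0,0,-0.12,0],
  [0,0,0,-0.12,0],
  [0,0,0,-0.12,0],
])

```text
clock: 1.58
tool_pos: [0.5955, 0.1374, 0.4044]
eef_rot: [0.183, 0.983, -0.001, 0.0]
contact_force: [0.1, 0.0, -0.0]
opening: 0.009
finger_force: 0.0
```

move_arm([
  [0,0,0,-0.115,0],
  [0,0,0,-0.115,0],
  [0,0.017,0,0,0],
  [0,0,0.02,0,0],
  [0,0,0.02,0,0],
  [0,0,0,0,0],
  [0,0,0,0,0],
])

```text
clock: 2.17
tool_pos: [0.5976, 0.1547, 0.3638]
eef_rot: [0.072, 0.997, -0.001, -0.001]
contact_force: [-0.1, -0.4, 0.2]
opening: 0.006
finger_force: 0.0
```

```bash
python3 - <<'E'
from h import *
s=snap('wrist','w3'); st=r.get_state(); print(st['clock'],st['tool_pos'],R.from_quat(st['eef_rot']).as_matrix().round(3).tolist(),st['contact_force'],st['opening'],s['eye'])
O=np.array([.580,.121,.1155]);F=(R.from_euler('z',-8.1,degrees=True)*R.from_euler('y',-30,degrees=True)).as_matrix()
a=cv2.imread('pics/w3.png'); 
for l in [[0,0,.047],[0,.052,.0106],[0,.026,.0366],[.04,.04,.005],[-.04,-.04,.005],[.04,-.04,.005],[-.04,.04,.005]]:
    u,v=proj(s,O+F@l); cv2.drawMarker(a,(round(u),round(v)),(0,0,255),0,8)
cv2.imwrite('pics/w3b.png',cv2.resize(a,(800,600),interpolation=3))
E
```

```text
2.2167 [0.59787831 0.15540195 0.3649673 ] [[-0.99, 0.143, -0.0], [0.143, 0.99, -0.001], [-0.0, -0.001, -1.0]] [ 1.23742022 -0.4279139   0.32194536] 0.008500597778791282 [0.51472724 0.16689312 0.34344103]
```

View pics/w3b.png

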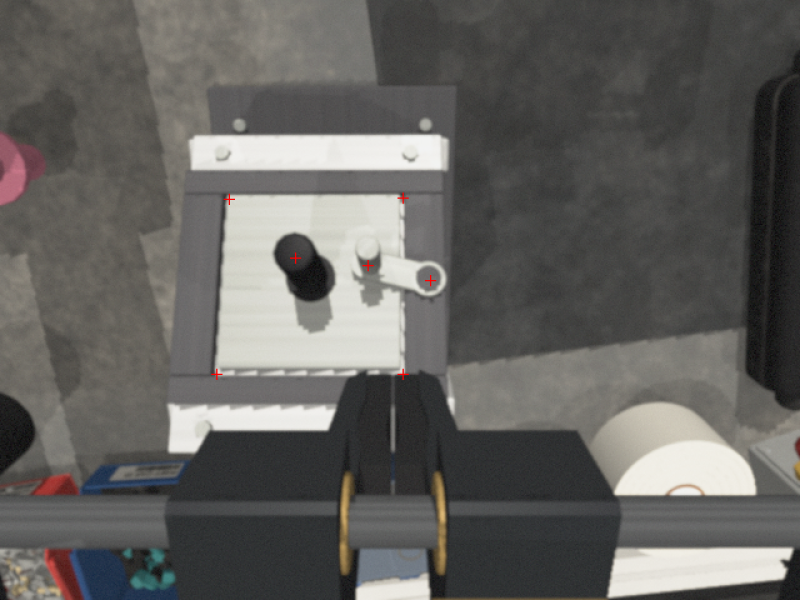

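move_arm([
  [0,0.001,0.02,0,0],
  [0,0,0.02,0,0],
  [0,0,0.014,0,0],
  [0,0,0,0,0],
  [0.006,0,0.0034,0,0],
  [0.006,0,0.0034,0,0],
  [0.005,0,0.003,0,0],
  [0.005,0,0.003,0,0],
])

```text
clock: 2.88
tool_pos: [0.5758, 0.1614, 0.2991]
eef_rot: [0.07, 0.998, 0.001, 0.002]
contact_force: [1.9, 1.3, 3.5]
opening: 0.002
finger_force: 1.8
```

move_arm([
  [0.004,0,0.0023,0,0],
  [0.003,0,0.0017,0,0],
  [0.003,0,0.0017,0,0],
  [0.002,0,0.001,0,0],
  [0,0,0,0,0],
  [0,0,0,0,0],
])

```text
clock: 3.38
tool_pos: [0.5666, 0.1662, 0.2941]
eef_rot: [0.07, 0.998, 0.005, 0.005]
contact_force: [5.4, 6.4, 7.3]
opening: 0.009
finger_force: 5.2
```

```bash
cat >> h.py <<'E'
O=np.array([.580,.121,.1155]);F=(R.from_euler('z',-8.1,degrees=True)*R.from_euler('y',-30,degrees=True)).as_matrix()
def mark(s,f,ls,crop=None):
    a=s['color'][:,:,::-1].copy()
    for l in ls:
        u,v=proj(s,O+F@np.array(l)); cv2.drawMarker(a,(round(u),round(v)),(0,0,255),0,8)
    if crop: a=a[crop[0]:crop[1],crop[2]:crop[3]]
    k=min(800/a.shape[1],600/a.shape[0]); cv2.imwrite(f'pics/{f}.png',cv2.resize(a,None,fx=k,fy=k,interpolation=3))
E
python3 - <<'E'
from h import *
s=snap('wrist','w4'); st=r.get_state(); print(st['clock'],st['tool_pos'],st['contact_force'])
# bright peg top search: points 30-40mm above face near pivot
C=(cloud(s)-O)@F*1000; m=(C[...,2]>14)&(C[...,2]<42)&(C[...,1]>15)&(C[...,1]<75)&(C[...,0]<15)&(C[...,0]>-45)&(s['depth']>0)
v,u=np.nonzero(m); print(len(v)); print(C[m][::max(1,len(v)//15)].round(1), list(zip(u,v))[::max(1,len(v)//15)])
E
```

```text
3.4333 [0.56658018 0.16619694 0.29412109] [7.69134632 6.13292247 7.16173553]
2758
[[-26.5  33.9  35.6]
 [-22.9  30.7  35.6]
 [-20.7  38.4  37.2]
 [-18.3  37.9  34.9]
 [-16.8  32.9  28.7]
 [-16.1  50.2  25.9]
 [-14.9  36.   31.3]
 [-14.1  49.2  31. ]
 [-13.   31.6  35.3]
 [-12.3  41.2  34.4]
 [-11.5  50.1  35.1]
 [-10.8  56.5  39.3]
 [ -9.9  32.6  39.4]
 [ -9.2  43.3  39.4]
 [ -7.9  38.6  41.8]
 [  2.5  44.   36.2]] [(np.int64(284), np.int64(273)), (np.int64(275), np.int64(283)), (np.int64(296), np.int64(289)), (np.int64(295), np.int64(296)), (np.int64(282), np.int64(301)), (np.int64(328), np.int64(303)), (np.int64(290), np.int64(306)), (np.int64(326), np.int64(308)), (np.int64(277), np.int64(311)), (np.int64(304), np.int64(313)), (np.int64(329), np.int64(315)), (np.int64(348), np.int64(317)), (np.int64(279), np.int64(320)), (np.int64(310), np.int64(322)), (np.int64(296), np.int64(326)), (np.int64(312), np.int64(356))]
```

move_arm([
  [-0.006,0,-0.01,0,0],
  [0,0,-0.025,0,0],
  [0,0,-0.025,0,0],
  [0,0,0,0,0],
  [0,0,0,0,0],
])

```text
clock: 3.85
tool_pos: [0.5696, 0.1618, 0.3521]
eef_rot: [0.07, 0.998, 0.0, 0.001]
contact_force: [-0.1, 0.2, -0.1]
opening: 0.004
finger_force: 0.0
```

```bash
cat >> h.py <<'E'
def hl():
    st=r.get_state(); d=np.array(st['tool_pos'])-O; e=R.from_euler('z',-8.1,degrees=True).as_matrix()
    M=R.from_quat(st['eef_rot']).as_matrix()
    print('t',round(st['clock'],2),'h,l',(d@e*1000).round(1),'z',st['tool_pos'].round(4),'toolx yaw',np.degrees(np.arctan2(M[1,0],M[0,0])).round(2),'F',st['contact_force'].round(1),'op',round(st['opening']*88.1,1),'ff',st['finger_force']); return d@e*1000
E
python3 - <<'E'
from h import *
hl(); s=snap('wrist','w5'); mark(s,'w5',[[0,0,.047],[0,.052,.0106]],(130,400,180,540))
E
```

```text
t 3.85 h,l [-16.   38.9 236.6] z [0.5696 0.1618 0.3521] toolx yaw 171.93 F [-0.1  0.2 -0.1] op 0.4 ff 0.0
```

View pics/w5.png

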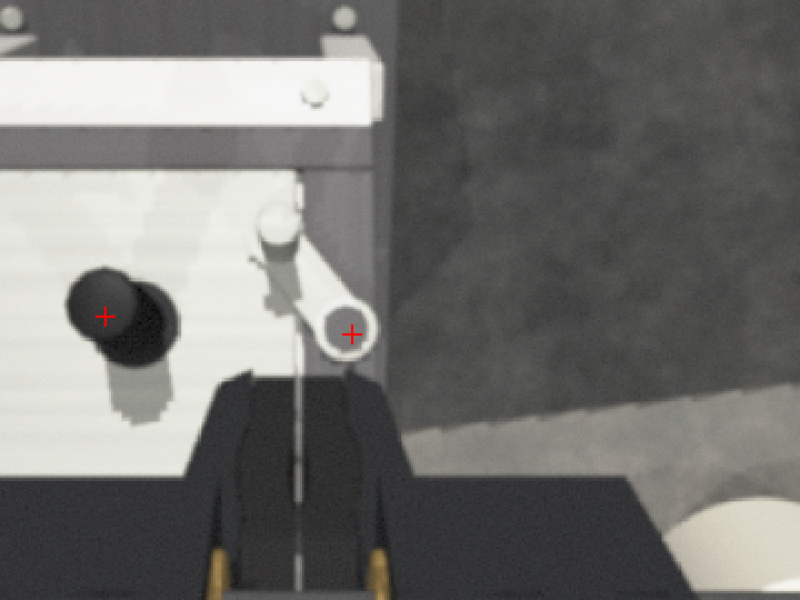

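move_arm([
  [0.012,-0.0125,0,0,0],
  [0.0115,-0.0125,0,0,0],
  [0,0,0.025,0,0],
  [0,0,0.025,0,0],
  [0,0,0.02,0,0],
  [0,0,0,0,0],
])

```text
clock: 4.4
tool_pos: [0.5407, 0.1393, 0.2767]
eef_rot: [0.07, 0.998, -0.002, -0.004]
contact_force: [0.3, -0.2, 0.4]
opening: 0.004
finger_force: 0.0
```

```bash
python3 -c "
from h import *
hl()"
```

```text
t 4.4 h,l [-41.5  12.5 161.2] z [0.5407 0.1393 0.2767] toolx yaw 171.99 F [ 0.3 -0.2  0.4] op 0.4 ff 0.04840230569243431
```

move_arm([
  [0,0.004,0,0,0],
  [0,0.004,0,0,0],
  [0,0.004,0,0,0],
  [0,0.004,0,0,0],
  [0,0.003,0,0,0],
  [0,0.003,0,0,0],
  [0,0.003,0,0,0],
  [0,0.003,0,0,0],
  [0,0.002,0,0,0],
  [0,0,0,0,0],
])

```text
clock: 5.23
tool_pos: [0.5468, 0.1647, 0.2815]
eef_rot: [0.072, 0.997, -0.007, -0.001]
contact_force: [-4.8, -15.9, 9.6]
opening: 0.002
finger_force: 8.3
```

```bash
python3 -c "
from h import *
hl(); s=snap('wrist','w6'); mark(s,'w6',[[-.026,.052,.0366],[0,.052,.0106]],(130,400,180,540))"
```

```text
t 5.23 h,l [-39.   38.6 166. ] z [0.5468 0.1647 0.2815] toolx yaw 171.69 F [ -4.8 -15.9   9.6] op 0.1 ff 8.281208574771881
```

move_arm([
  [0,-0.006,0,0,0],
  [0,0,-0.03,0,0],
  [0,0,-0.03,0,0],
  [0,0,-0.03,0,0.03],
  [0,-0.017,0,0,0.04],
  [0,-0.017,0,0,0.04],
  [0,0,0,0,0.04],
  [0,0,0,0,0.04],
])

```text
clock: 5.95
tool_pos: [0.5422, 0.1306, 0.372]
eef_rot: [0.071, 0.997, 0.001, 0.001]
contact_force: [-0.7, 0.2, 0.2]
opening: 0.358
finger_force: 0.0
```

```bash
python3 -c "
from h import *
hl(); s=snap('wrist','w7'); mark(s,'w7',[[-.026,.052,.0366],[0,.052,.0106],[0,0,.047]],(130,400,180,540))"
```

```text
t 5.95 h,l [-38.7   4.2 256.5] z [0.5422 0.1306 0.372 ] toolx yaw 171.86 F [-0.7  0.2  0.2] op 31.5 ff 0.0
```

View pics/w7.png

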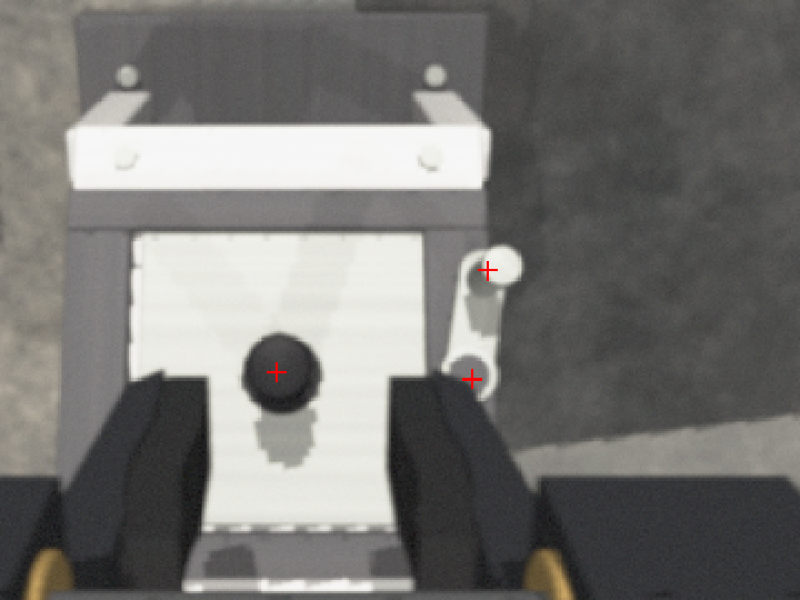

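move_arm([
  [-0.012,-0.002,0.02,0,0.04],
  [-0.012,-0.002,0.02,0,0.04],
  [0,0,0.024,0,0.04],
  [0,0,0.02,0,0.04],
  [0,0,0,0,0.04],
  [0,0,0,0,0.015],
  [0,0,0,0,0.01],
  [0,0,0,0,0.01],
  [0,0,0,0,0.01],
  [0,0,0,0,0.01],
], newtons=20)

```text
clock: 6.83
tool_pos: [0.565, 0.1231, 0.2882]
eef_rot: [0.07, 0.998, 0.0, 0.001]
contact_force: [-1.4, -0.5, 3.8]
opening: 0.171
finger_force: 20.0
```

```bash
python3 -c "
from h import *
hl()"
```

```text
t 6.83 h,l [-1.510e+01 -1.000e-01  1.727e+02] z [0.565  0.1231 0.2882] toolx yaw 171.92 F [-1.4 -0.5  3.8] op 15.1 ff 20.000049909576774
```

move_arm([
  [0.0025,0,-0.0043,0,0.01],
  [0.0025,0,-0.0043,0,0.01],
  [0.0025,0,-0.0043,0,0.01],
  [0.004,0,-0.007,0,0.01],
  [0.005,0,-0.0087,0,0.01],
  [0.005,0,-0.01,0,0.01],
  [0.005,0,-0.02,0,0.01],
  [0.005,0,-0.02,0,0.01],
  [0,0,0,0,0.01],
  [0,0,0,0,0.01],
])

```text
clock: 7.67
tool_pos: [0.5335, 0.1278, 0.3672]
eef_rot: [0.07, 0.998, 0.0, 0.001]
contact_force: [1.0, -0.2, -1.5]
opening: 0.176
finger_force: 20.0
```

```bash
cat > look.py <<'E'
# side-view crops around the tool, tiled
from h import *
import sys
hl(); st=r.get_state(); f=sys.argv[1]; p=np.array(st['tool_pos'])-[0,0,float(sys.argv[2]) if len(sys.argv)>2 else .16]
T=[]
for n in ['side','scene']:
    s=snap(n,f+n); u,v=map(int,proj(s,p)); u=np.clip(u,60,580);v=np.clip(v,60,420)
    T.append(cv2.resize(s['color'][v-60:v+60,u-60:u+60,::-1],(400,400),interpolation=3))
cv2.imwrite(f'pics/{f}.png',np.hstack(T))
E
python3 look.py L1
```

```text
t 7.67 h,l [-4.700e+01  2.000e-01  2.517e+02] z [0.5335 0.1278 0.3672] toolx yaw 171.96 F [ 1.  -0.2 -1.5] op 15.5 ff 19.99917408451438
```

View pics/L1.png

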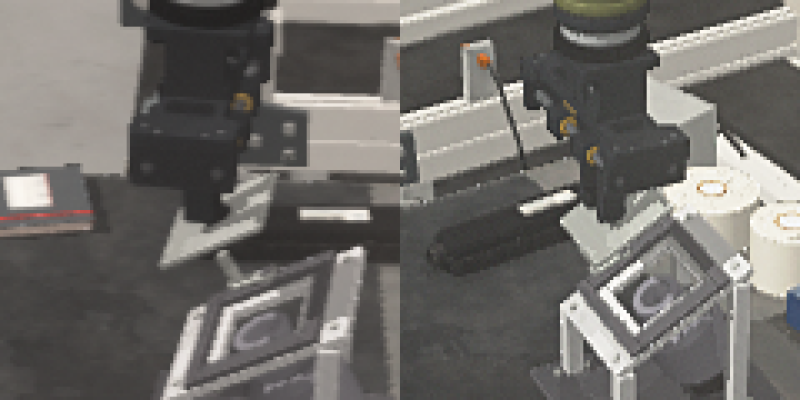

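move_arm([
  [0.015,0.017,0,0,0.01],
  [0.0225,0.0255,0,0,0.01],
  [0.0225,0.0255,0,0,0.01],
  [0.0225,0.0255,0,0,0.01],
  [0.0225,0.0255,0,0,0.01],
  [0.018,0.02,0,0,0.01],
  [0.0135,0.015,0.02,0,0.01],
  [0,0,0.03,0,0.01],
  [0,0,0.03,0,0.01],
  [0,0,0.03,0,0.01],
])

```text
clock: 8.6
tool_pos: [0.4197, 0.2993, 0.2539]
eef_rot: [0.07, 0.998, -0.0, -0.0]
contact_force: [0.4, -0.6, -1.2]
opening: 0.172
finger_force: 20.0
```

move_arm([
  [0,0,0.03,0,0.01],
  [0,0,0.02,0,0.01],
  [0,0,0.006,0,0.01],
  [0,0,0,0,0.01],
  [0,0,0,0,0.01],
])

```text
clock: 9.02
tool_pos: [0.4201, 0.2993, 0.1999]
eef_rot: [0.07, 0.998, -0.0, -0.0]
contact_force: [-0.4, -0.4, -1.6]
opening: 0.173
finger_force: 20.0
```

```bash
python3 -c "
from h import *
hl()"
```

```text
t 9.02 h,l [-183.4  154.    84.4] z [0.4201 0.2993 0.1999] toolx yaw 171.94 F [-0.4 -0.4 -1.6] op 15.2 ff 19.999376200139523
```

move_arm([
  [0,0,0,0,0.01],
  [0,0,0.004,0,0.01],
  [0,0,0.004,0,0.01],
  [0,0,0.004,0,0.01],
  [0,0,0.004,0,0.01],
  [0,0,0.004,0,0.01],
  [0,0,0.004,0,0.01],
  [0,0,0.001,0,0.01],
  [0,0,0,0,0.01],
], newtons=5)

```text
clock: 9.77
tool_pos: [0.4199, 0.2992, 0.1745]
eef_rot: [0.07, 0.998, -0.0, -0.0]
contact_force: [0.2, -0.2, -1.8]
opening: 0.177
finger_force: 5.0
```

```bash
python3 -c "
from h import *
hl()
s=snap('wrist','w8'); C=cloud(s); m=(s['depth']>0)&(abs(C[...,0]-.42)<.06)&(abs(C[...,1]-.30)<.06)&(C[...,2]<.03)
h=C[m]; print(np.histogram(h[:,2],bins=np.arange(-.006,.03,.003)))"
```

```text
t 9.77 h,l [-183.6  153.9   59. ] z [0.4199 0.2992 0.1745] toolx yaw 171.95 F [ 0.2 -0.2 -1.8] op 15.6 ff 4.99993581790477
(array([    0,    26, 31530, 18147,   616,   406,   463,   477,   540,
         553,   634]), array([-0.006, -0.003,  0.   ,  0.003,  0.006,  0.009,  0.012,  0.015,
        0.018,  0.021,  0.024,  0.027]))
```

move_arm([
  [0,0,0.001,0,0.01],
  [0,0,0,0,0.02],
  [0,0,0,0,0.04],
  [0,0,0,0,0.05],
  [0,0,-0.02,0,0.05],
  [0,0,-0.035,0,0.05],
  [0,0,-0.035,0,0.05],
  [0,0,-0.035,0,0.05],
  [0,0,-0.02,0,0.05],
  [0,0,0,0,0.05],
])

```text
clock: 10.65
tool_pos: [0.4209, 0.2999, 0.3227]
eef_rot: [0.071, 0.997, 0.003, 0.003]
contact_force: [-0.6, 0.4, -0.2]
opening: 0.57
finger_force: 0.0
```

```bash
python3 -c "
from h import *
hl()
s=snap('wrist','w9'); C=cloud(s); m=(s['depth']>0)&(abs(C[...,0]-.42)<.07)&(abs(C[...,1]-.30)<.07)
z=C[...,2]
a=C[m&(z>.0035)&(z<.0075)]; print(len(a),a.min(0),a.max(0),a.mean(0)); k=C[m&(z>.03)&(z<.06)]; print('knob',len(k),k.mean(0),k[:,2].max(), 'tilted',(m&(z>.009)&(z<.03)).sum())
print(cv2.minAreaRect((a[:,:2]*1000).astype(np.float32)))
# stopper from scene/side clouds
for n in ['side','scene']:
    s=snap(n,n+'9'); C=cloud(s)
    m=(s['depth']>0)&(np.hypot(C[...,0]-.497,C[...,1]+.18)<.02)&(C[...,2]>.07)
    k=C[m]; t=k[k[:,2]>k[:,2].max()-.004]; print(n,len(k),k.max(0),k.min(0),'top',len(t),t.mean(0))
"
```

```text
t 10.65 h,l [-182.7  154.7  207.2] z [0.4209 0.2999 0.3227] toolx yaw 171.9 F [-0.6  0.4 -0.2] op 50.2 ff 0.0
10119 [0.35010532 0.2301838  0.00350017] [0.48983471 0.36985821 0.00747545] [0.42133172 0.29846459 0.00463892]
knob 578 [0.42235948 0.29858444 0.04407846] 0.04802898871561623 tilted 177
((419.9811706542969, 300.0885925292969), (139.7966766357422, 139.55795288085938), 0.14033424854278564)
side 182 [ 0.50796556 -0.16074131  0.10489829] [ 0.48767869 -0.18896461  0.07010997] top 53 [ 0.49886861 -0.17577215  0.10245876]
scene 117 [ 0.50541947 -0.16207252  0.10692594] [ 0.48433485 -0.18652906  0.07010731] top 18 [ 0.49807331 -0.17783642  0.10441498]
```

move_arm([
  [-0.01,-0.015,-0.03,0,0.05],
  [-0.02,-0.025,-0.025,0,0.05],
  [-0.02,-0.025,-0.02,0,0.05],
  [-0.02,-0.025,0,0,0.05],
  [-0.02,-0.025,0,0,0.05],
  [-0.02,-0.025,0,0,0.05],
  [-0.012,-0.014,0,0,0.05],
  [0,0,0,0,0.05],
  [0,0,0,0,0.05],
  [0,0,0,0,0.05],
])

```text
clock: 11.63
tool_pos: [0.5185, 0.1305, 0.3927]
eef_rot: [0.069, 0.998, 0.0, -0.001]
contact_force: [-1.0, 0.3, 0.1]
opening: 0.565
finger_force: 0.0
```

```bash
python3 -c "
from h import *
hl()
s=snap('wrist','w10'); C=(cloud(s)-O)@F*1000
g=cv2.cvtColor(s['color'],cv2.COLOR_RGB2GRAY)
m=(s['depth']>0)&(abs(C[...,0])<35)&(abs(C[...,1])<35)
print(np.histogram(C[m][:,2],bins=[-80,-60,-45,-38,-20,-10,-6,-4,-3,-2,-1,0,2,5,10]))
q=m&(C[...,2]>-5)&(C[...,2]<1.5)&(np.hypot(C[...,0],C[...,1])<31)
P=C[q]; print(len(P),P.mean(0),cv2.minEnclosingCircle(P[:,:2].astype(np.float32)))
mark(s,'w10',[[0,0,-.002]],(100,400,130,530))
"
```

```text
t 11.63 h,l [-62.2   0.8 277.2] z [0.5185 0.1305 0.3927] toolx yaw 172.03 F [-1.   0.3  0.1] op 49.8 ff 0.0
(array([   0,  202, 3455,  919,  134,  103,  277,  574,  999,  839, 1070,
        465,    1,    0]), array([-80, -60, -45, -38, -20, -10,  -6,  -4,  -3,  -2,  -1,   0,   2,
         5,  10]))
1987 [-3.43763594 -6.89843053 -2.63010298] ((0.017185598611831665, 0.029049023985862732), 30.933603286743164)
```

View pics/w10.png

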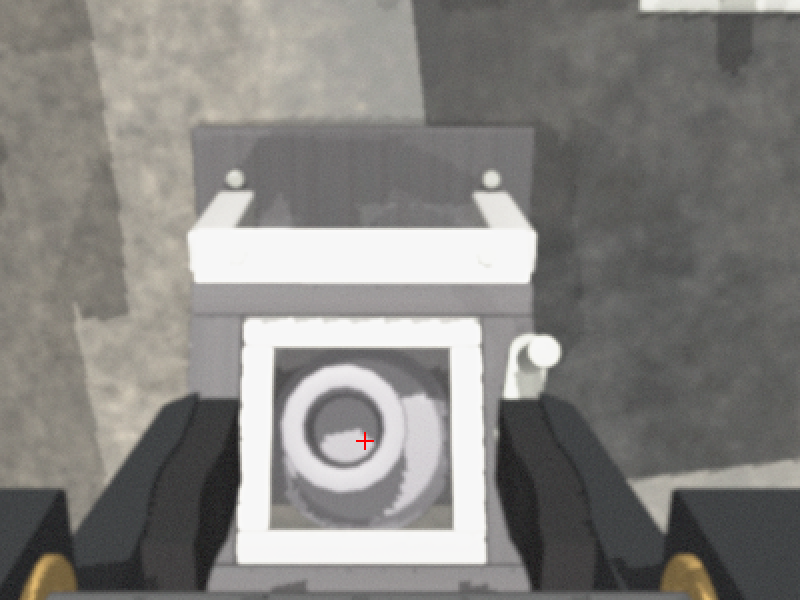

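```bash
python3 -c "
from h import *
s=load('w10'); K=s['mtx']
def hit(U,V,zf):
    u=130+U/2;v=100+V/2
    d=mat(s['orientation'])@np.array([(u-K[0,2])/K[0,0],-(v-K[1,2])/K[1,1],-1]); n=F[:,2]
    t=((O-s['eye'])@n+zf)/(d@n); return ((s['eye']+t*d-O)@F*1000).round(1)
for p in [(344,428),(364,440),(281,428),(407,428),(344,364),(344,492),(364,437)]: print(p,hit(*p,-.002))
# opening edges as check on origin (63x63, face z 0)
for p in [(274,440),(453,440),(364,349),(364,530)]: print(p,hit(*p,0))
"
```

```text
(344, 428) [-3.9 -7.1 -2. ]
(364, 440) [ 0.1 -0.1 -2. ]
(281, 428) [ -3.9 -29.   -2. ]
(407, 428) [-4.  14.8 -2. ]
(344, 364) [-26.2  -7.3  -2. ]
(344, 492) [17.6 -6.9 -2. ]
(364, 437) [-0.9 -0.1 -2. ]
(274, 440) [  0.2 -31.1  -0. ]
(453, 440) [ 0.1 30.5  0. ]
(364, 349) [-31.3  -0.2  -0. ]
(364, 530) [30. -0.  0.]
```

move_arm([
  [0,-0.02,0,0,0.05],
  [-0.002,-0.033,0,0,0.05],
  [-0.003,-0.035,0,0,0.05],
  [-0.003,-0.035,0,0,0.05],
  [-0.003,-0.035,0,0,0.05],
  [-0.003,-0.035,0,0,0.05],
  [-0.003,-0.035,0,0,0.05],
  [-0.003,-0.035,0,0,0.05],
  [-0.003,-0.03,0,0,0.05],
  [0,-0.014,0,0,0.05],
])

```text
clock: 12.52
tool_pos: [0.4985, -0.1808, 0.3933]
eef_rot: [0.072, 0.997, -0.001, -0.0]
contact_force: [0.0, 0.3, -0.1]
opening: 0.566
finger_force: 0.0
```

move_arm([
  [0,0,0.01,0,0.05],
  [0,0,0,0,0.05],
  [0,0,0,0,0.05],
])

```text
clock: 12.77
tool_pos: [0.4991, -0.1751, 0.3832]
eef_rot: [0.068, 0.998, 0.001, -0.001]
contact_force: [0.6, 0.1, 0.4]
opening: 0.569
finger_force: 0.0
```

```bash
python3 -c "
from h import *
hl()
s=snap('wrist','w11'); C=cloud(s); z=C[...,2]
for nm,x,y in [('small',.498,-.178),('big',.53,-.277)]:
  for lo,hi,rr in [(.098,.108,.022),(.051,.059,.035)]:
    m=(s['depth']>0)&(np.hypot(C[...,0]-x,C[...,1]-y)<rr)&(z>lo)&(z<hi)
    a=C[m]
    if len(a): print(nm,len(a),a.mean(0).round(4),a.min(0).round(4),a.max(0).round(4),cv2.minEnclosingCircle((a[:,:2]*1000).astype(np.float32)))
"
```

```text
t 12.77 h,l [ -38.4 -304.6  267.7] z [ 0.4991 -0.1751  0.3832] toolx yaw 172.17 F [0.6 0.1 0.4] op 50.1 ff 0.0
small 841 [ 0.4981 -0.1749  0.1023] [ 0.488  -0.1855  0.098 ] [ 0.5089 -0.1642  0.1044] ((498.6910705566406, -175.0885009765625), 10.90088176727295)
small 1525 [ 0.4931 -0.1746  0.0543] [ 0.4653 -0.2127  0.051 ] [ 0.5303 -0.1443  0.0589] ((497.82861328125, -178.52113342285156), 34.732688903808594)
big 753 [ 0.5326 -0.2678  0.1022] [ 0.5224 -0.2791  0.098 ] [ 0.5443 -0.2578  0.1044] ((533.2559814453125, -268.4041442871094), 11.211124420166016)
big 2312 [ 0.5285 -0.2654  0.0545] [ 0.5    -0.3113  0.051 ] [ 0.56   -0.2421  0.0589] ((530.0464477539062, -276.9577941894531), 34.94121551513672)
```

move_arm([
  [0,0,0.03,0,0.05],
  [0,0,0.035,0,0.05],
  [0,0,0.035,0,0.05],
  [0,0,0.033,0,0.05],
  [0,0,0.02,0,0.05],
  [0,0,0,0,0.04],
  [0,0,0,0,0.02],
  [0,0,0,0,0.015],
  [0,0,0,0,0.015],
  [0,0,0,0,0.015],
], newtons=8)

```text
clock: 13.65
tool_pos: [0.4998, -0.1774, 0.2325]
eef_rot: [0.07, 0.998, 0.0, 0.002]
contact_force: [0.1, 0.9, 3.8]
opening: 0.251
finger_force: 8.0
```

```bash
python3 -c "
from h import *
hl()"
```

```text
t 13.65 h,l [ -37.4 -306.7  117. ] z [ 0.4998 -0.1774  0.2325] toolx yaw 171.94 F [0.1 0.9 3.8] op 22.1 ff 7.999860187992454
```

move_arm([
  [0,0,-0.006,0,0.015],
  [0,0,-0.008,0,0.015],
  [0,0,-0.006,0,0.015],
  [0,0,0,0,0.015],
  [0,0,0,0,0.015],
], newtons=8)

```text
clock: 14.07
tool_pos: [0.4991, -0.1779, 0.2516]
eef_rot: [0.071, 0.998, -0.0, 0.001]
contact_force: [0.4, -0.6, -0.5]
opening: 0.248
finger_force: 8.0
```

```bash
python3 -c "
from h import *
hl()
s=snap('wrist','w12'); C=cloud(s); p=np.array(r.get_state()['tool_pos'])
m=(s['depth']>0)&(np.hypot(C[...,0]-p[0],C[...,1]-p[1])<.035)&(C[...,2]>.055)&(C[...,2]<.1)
print(np.histogram(C[m][:,2],bins=np.arange(.055,.101,.005)))"
```

```text
t 14.07 h,l [ -37.9 -307.3  136.1] z [ 0.4991 -0.1779  0.2516] toolx yaw 171.9 F [ 0.4 -0.6 -0.5] op 21.8 ff 7.999956621788442
(array([   0,    0,   46, 3203,  260,  311,  702,  855,  984]), array([0.055, 0.06 , 0.065, 0.07 , 0.075, 0.08 , 0.085, 0.09 , 0.095,
       0.1  ]))
```

move_arm([
  [0.004,0,0,0,0.015],
  [0.004,0,0,0,0.015],
  [0.004,0,0,0,0.015],
  [0.004,0,0,0,0.015],
  [0.004,0,0,0,0.015],
  [0.004,0,0,0,0.015],
  [0.004,0,0,0,0.015],
  [0.003,0,0,0,0.015],
  [0,0,0,0,0.015],
])

```text
clock: 14.87
tool_pos: [0.4675, -0.1732, 0.2508]
eef_rot: [0.07, 0.998, -0.0, -0.001]
contact_force: [0.4, -0.0, -0.0]
opening: 0.248
finger_force: 8.0
```

```bash
cat > tilt.py <<'E'
# tilt of held stopper: fit flange upper plane in wrist cloud, seen beyond the fingers
from h import *
import sys
hl(); st=r.get_state(); G=np.array(st['tool_pos'])-[0,0,.147]
e=R.from_euler('z',-8.1,degrees=True).as_matrix()
for n in ['wrist','side','scene']:
    s=snap(n,'t'+n); C=(cloud(s)-G)@e*1000; g=s['color'].max(2)
    m=(s['depth']>0)&(np.linalg.norm(C,axis=-1)<75)&(g<60)
    P=C[m&(C[...,2]<-12)&(C[...,2]>-75)&(abs(C[...,1])<25)&(abs(C[...,0])<60)]
    H=C[m&(C[...,2]>5)&(C[...,2]<25)&(abs(C[...,1])<11)&(C[...,0]<12)&(C[...,0]>-35)]
    print(n,len(P),len(H))
    for Q in (P,H):
        for b in range(-70,30,5):
            q=Q[(Q[:,2]>=b)&(Q[:,2]<b+5)]
            if len(q)>8: print('  z',b,len(q),'h',q[:,0].min().round(1),q[:,0].max().round(1),'l',q[:,1].min().round(1),q[:,1].max().round(1))
E
python3 tilt.py
```

```text
t 14.87 h,l [ -69.9 -307.1  135.3] z [ 0.4675 -0.1732  0.2508] toolx yaw 171.95 F [ 0.4 -0.  -0. ] op 21.8 ff 8.000543536618352
wrist 2062 2955
  z -40 412 h -6.6 1.0 l -13.6 14.4
  z -35 70 h -3.2 3.1 l -11.8 11.8
  z -25 465 h -9.2 25.2 l -12.6 13.4
  z -20 954 h -11.2 29.0 l -18.9 19.7
  z -15 160 h -11.2 -8.6 l -18.7 19.0
  z 5 601 h -23.6 -13.8 l -10.9 10.3
  z 10 1520 h -21.8 -5.7 l -10.8 10.6
  z 15 787 h -14.0 -4.2 l -9.0 8.8
  z 20 47 h -9.9 -3.8 l -11.0 11.0
side 169 0
  z -50 12 h 17.8 34.6 l -15.4 -1.8
  z -45 17 h 16.2 34.4 l -12.0 -1.1
  z -40 15 h 14.4 32.8 l -12.9 -0.9
  z -35 18 h 4.2 29.3 l -22.2 -1.0
  z -30 21 h 10.0 23.7 l -22.4 19.8
  z -25 41 h 16.1 28.8 l -20.4 14.3
  z -20 36 h 15.0 30.7 l -17.4 12.5
scene 22 3
```

```bash
cat > tilt2.py <<'E'
from h import *
import sys
hl(); st=r.get_state(); G=np.array(st['tool_pos'])-[0,0,.147]
e=R.from_euler('z',-8.1,degrees=True).as_matrix()
s=snap('wrist','tw'); C=(cloud(s)-G)@e*1000
H=C[(s['depth']>0)&(C[...,2]>-2)&(C[...,2]<28)&(abs(C[...,1])<9)&(C[...,0]<8)&(C[...,0]>-32)]
best=[]
for a in np.radians(np.arange(10,50,1)):
    n=np.array([-np.sin(a),0,np.cos(a)]); q=H@n
    for d in np.arange(8,26,.5): best.append(((abs(q-d)<1).sum(),np.degrees(a).round(),d))
print('top',sorted(best)[-5:])
n_,a,d=sorted(best)[-1]; n=np.array([-np.sin(np.radians(a)),0,np.cos(np.radians(a))]); Q=H[abs(H@n-d)<1.5]
c=Q.mean(0); nn=np.linalg.svd(Q-c)[2][2]; nn*=np.sign(nn[2]); print('fit n',nn.round(3),'tilt',np.degrees(np.arccos(nn[2])).round(1),'mean',c.round(1),'range h',Q[:,0].min(),Q[:,0].max())
P=C[(s['depth']>0)&(C[...,2]<-10)&(C[...,2]>-32)&(abs(C[...,1])<24)&(C[...,0]<35)&(C[...,0]>-14)&(s['color'].max(2)<70)]
best=[]
for a in np.radians(np.arange(10,50,1)):
    n=np.array([-np.sin(a),0,np.cos(a)]); q=P@n
    for d in np.arange(-36,-20,.5): best.append(((abs(q-d)<1).sum(),np.degrees(a).round(),d))
print('flange',len(P),sorted(best)[-5:])
E
python3 tilt2.py
```

```text
t 15.02 h,l [ -69.3 -307.2  135.3] z [ 0.4681 -0.1733  0.2508] toolx yaw 171.93 F [ 1.4  0.4 -0.5] op 21.3 ff 7.998822703957558
top [(np.int64(2891), np.float64(34.0), np.float64(18.5)), (np.int64(2926), np.float64(30.0), np.float64(18.5)), (np.int64(2977), np.float64(33.0), np.float64(18.5)), (np.int64(2982), np.float64(31.0), np.float64(18.5)), (np.int64(2996), np.float64(32.0), np.float64(18.5))]
fit n [-0.531 -0.001  0.847] tilt 32.1 mean [-14.6   0.   12.7] range h -23.508497882441265 -4.959171092048022
flange 1926 [(np.int64(1025), np.float64(34.0), np.float64(-29.5)), (np.int64(1036), np.float64(30.0), np.float64(-29.0)), (np.int64(1039), np.float64(33.0), np.float64(-29.5)), (np.int64(1040), np.float64(28.0), np.float64(-28.5)), (np.int64(1043), np.float64(31.0), np.float64(-29.0))]
```

move_arm([
  [0,0,0,0,0.015],
  [0,0,0,0,0.015],
  [0,0,-0.02,0,0.015],
  [0,0,-0.03,0,0.015],
  [0,0,-0.03,0,0.015],
  [-0.003,0.012,-0.024,0,0.015],
  [-0.004,0.025,0,0,0.015],
  [-0.004,0.03,0,0,0.015],
  [-0.003,0.03,0,0,0.015],
  [-0.003,0.03,0,0,0.015],
], newtons=30)

```text
clock: 15.9
tool_pos: [0.5029, -0.0492, 0.3549]
eef_rot: [0.071, 0.997, -0.0, -0.0]
contact_force: [-0.3, 0.2, -0.4]
opening: 0.239
finger_force: 30.0
```

move_arm([
  [0,0.03,0,0,0.015],
  [0,0.03,0,0,0.015],
  [0,0.03,0,0,0.015],
  [0,0.03,0,0,0.015],
  [0,0.027,0,0,0.015],
  [0,0.018,0,0,0.015],
  [0,0.0085,0,0,0.015],
  [0,0,0,0,0.015],
  [0,0,0,0,0.015],
  [0,0,0,0,0.015],
])

```text
clock: 16.73
tool_pos: [0.5272, 0.1198, 0.3545]
eef_rot: [0.072, 0.997, -0.001, -0.0]
contact_force: [-0.5, -0.6, 0.3]
opening: 0.241
finger_force: 30.0
```

```bash
python3 tilt2.py
```

```text
t 16.73 h,l [-52.1  -8.6 239. ] z [0.5272 0.1198 0.3545] toolx yaw 171.8 F [-0.5 -0.6  0.3] op 21.2 ff 29.99456947669387
top [(np.int64(2907), np.float64(30.0), np.float64(18.5)), (np.int64(2920), np.float64(34.0), np.float64(18.5)), (np.int64(2983), np.float64(31.0), np.float64(18.5)), (np.int64(2987), np.float64(33.0), np.float64(18.5)), (np.int64(3020), np.float64(32.0), np.float64(18.5))]
fit n [-0.528  0.002  0.849] tilt 31.8 mean [-14.4  -0.1  12.8] range h -23.5879737877031 -4.965360924033722
flange 2045 [(np.int64(1050), np.float64(29.0), np.float64(-29.0)), (np.int64(1053), np.float64(28.0), np.float64(-28.5)), (np.int64(1059), np.float64(32.0), np.float64(-29.5)), (np.int64(1062), np.float64(30.0), np.float64(-29.0)), (np.int64(1067), np.float64(33.0), np.float64(-29.5))]
```

move_arm([
  [-0.008,0.001,0.0155,0,0.015],
  [-0.0077,0.001,0.0155,0,0.015],
  [0,0,0,0,0.015],
  [-0.002,0,0.0035,0,0.015],
  [-0.002,0,0.0035,0,0.015],
  [-0.002,0,0.0035,0,0.015],
  [0,0,0,0,0.015],
  [0,0,0,0,0.015],
], newtons=15)

```text
clock: 17.45
tool_pos: [0.549, 0.1206, 0.3135]
eef_rot: [0.07, 0.998, -0.0, 0.0]
contact_force: [-0.6, -0.7, -1.7]
opening: 0.247
finger_force: 15.0
```

```bash
cat > g.py <<'E'
from h import *
d=hl(); st=r.get_state(); G=np.array(st['tool_pos'])-[0,0,.147]-O; print('Gface',(G@F*1000).round(1),'Fface',(st['contact_force']@F).round(1),'M',st['moment'].round(2))
E
python3 g.py
```

```text
t 17.45 h,l [-30.6  -4.8 198. ] z [0.549  0.1206 0.3135] toolx yaw 171.92 F [-0.6 -0.7 -1.7] op 21.7 ff 14.994760905392468
Gface [-1.  -4.8 59.5] Fface [-1.3 -0.8 -1.3] M [-0.14 -0.06  0.  ]
```

move_arm([
  [0,-0.0018,0,0,0.015],
  [-0.002,0,0.0035,0,0.015],
  [-0.002,0,0.0035,0,0.015],
  [-0.002,0,0.0035,0,0.015],
  [0,0,0,0,0.015],
  [0,0,0,0,0.015],
])

```text
clock: 17.95
tool_pos: [0.5548, 0.1181, 0.3025]
eef_rot: [0.07, 0.998, -0.0, -0.0]
contact_force: [0.0, 0.7, -0.7]
opening: 0.243
finger_force: 15.0
```

```bash
python3 g.py
```

```text
t 17.95 h,l [-24.6  -6.4 187. ] z [0.5548 0.1181 0.3025] toolx yaw 171.93 F [ 0.   0.7 -0.7] op 21.4 ff 14.995066258125007
Gface [-1.3 -6.4 46.9] Fface [-0.4  0.7 -0.6] M [ 0.12 -0.06  0.  ]
```

move_arm([
  [-0.0024,0,0.0032,0,0.015],
  [-0.0024,0,0.0032,0,0.015],
  [-0.0018,0,0.0025,0,0.015],
  [0,0,0,0,0.015],
  [0,0,0,0,0.015],
])

```text
clock: 18.37
tool_pos: [0.5613, 0.1172, 0.2937]
eef_rot: [0.07, 0.998, -0.0, -0.0]
contact_force: [0.0, 0.2, 0.2]
opening: 0.246
finger_force: 15.0
```

```bash
python3 g.py
```

```text
t 18.37 h,l [-17.9  -6.4 178.2] z [0.5613 0.1172 0.2937] toolx yaw 171.93 F [0.  0.2 0.2] op 21.6 ff 14.99503243714571
Gface [ 0.  -6.4 36. ] Fface [0.1 0.2 0.1] M [ 0.07 -0.03 -0.03]
```

move_arm([
  [-0.0008,0,0.0014,0,0.015],
  [-0.0008,0,0.0014,0,0.015],
  [-0.0006,0,0.001,0,0.015],
  [0,0,0,0,0.015],
  [0,0,0,0,0.015],
], newtons=8)

```text
clock: 18.78
tool_pos: [0.5637, 0.117, 0.2906]
eef_rot: [0.07, 0.998, 0.0, 0.0]
contact_force: [-0.2, -0.2, 3.2]
opening: 0.247
finger_force: 8.0
```

```bash
python3 g.py
```

```text
t 18.78 h,l [-15.6  -6.3 175.1] z [0.5637 0.117  0.2906] toolx yaw 171.93 F [-0.2 -0.2  3.2] op 21.8 ff 8.00023487303406
Gface [ 0.5 -6.3 32.1] Fface [ 1.4 -0.3  2.8] M [-0.16  0.07  0.04]
```

move_arm([
  [-0.0006,0,0.001,0,0.015],
  [-0.0006,0,0.001,0,0.015],
  [0,0,0,0,0.015],
  [0,0,0,0,0.015],
])

```text
clock: 19.12
tool_pos: [0.5645, 0.1169, 0.289]
eef_rot: [0.07, 0.998, -0.0, 0.0]
contact_force: [-2.3, 0.2, 8.9]
opening: 0.249
finger_force: 8.0
```

```bash
python3 g.py; python3 tilt2.py
```

```text
t 19.12 h,l [-14.8  -6.3 173.5] z [0.5645 0.1169 0.289 ] toolx yaw 171.94 F [-2.3  0.2  8.9] op 21.9 ff 8.000000780448318
Gface [ 0.5 -6.3 30.4] Fface [ 2.4 -0.1  8.9] M [-0.15  0.44 -0.  ]
t 19.12 h,l [-14.8  -6.3 173.5] z [0.5645 0.1169 0.289 ] toolx yaw 171.94 F [-2.3  0.2  8.9] op 21.9 ff 8.000000780448318
top [(np.int64(3008), np.float64(32.0), np.float64(20.0)), (np.int64(3064), np.float64(28.0), np.float64(20.0)), (np.int64(3071), np.float64(31.0), np.float64(20.0)), (np.int64(3107), np.float64(29.0), np.float64(20.0)), (np.int64(3122), np.float64(30.0), np.float64(20.0))]
fit n [-0.503 -0.003  0.864] tilt 30.2 mean [-14.2  -0.   15. ] range h -23.72186713852694 -4.3914639284501975
flange 1881 [(np.int64(867), np.float64(30.0), np.float64(-27.5)), (np.int64(878), np.float64(30.0), np.float64(-28.0)), (np.int64(891), np.float64(28.0), np.float64(-27.5)), (np.int64(894), np.float64(31.0), np.float64(-28.0)), (np.int64(909), np.float64(29.0), np.float64(-27.5))]
```

move_arm([
  [0.0004,0,-0.0008,0,0.022],
  [0,0,0,0,0.026],
  [0,0,0,0,0.036],
  [0,0,0,0,0.036],
  [0.003,0,-0.006,0,0.036],
  [0.005,0,-0.01,0,0.036],
  [0.01,0,-0.02,0,0.036],
  [0.01,0,-0.03,0,0.036],
  [0,0,-0.03,0,0.036],
  [0.03,0,-0.01,0,0.036],
])

```text
clock: 20.0
tool_pos: [0.5105, 0.1251, 0.3994]
eef_rot: [0.072, 0.997, 0.002, 0.006]
contact_force: [2.4, 0.4, -0.6]
opening: 0.408
finger_force: 0.0
```

move_arm([
  [0,0,0,0,0.036],
  [0,0,0,0,0.036],
])

```text
clock: 20.17
tool_pos: [0.5056, 0.1254, 0.3965]
eef_rot: [0.069, 0.998, -0.0, 0.001]
contact_force: [0.7, -0.3, -0.1]
opening: 0.41
finger_force: 0.0
```

```bash
python3 -c "
from h import *
hl(); s=snap('wrist','w20'); C=(cloud(s)-O)@F*1000
m=(s['depth']>0)&(abs(C[...,0]+3.7)<24)&(abs(C[...,1]+6.7)<24)
for lo,hi,rr in [(46,56,16),(-5,8,23)]:
    q=m&(C[...,2]>lo)&(C[...,2]<hi)&(np.hypot(C[...,0]+3.7,C[...,1]+6.7)<rr); a=C[q]; print(len(a),np.median(a,0).round(1),a.std(0).round(1),cv2.minEnclosingCircle(a[:,:2].astype(np.float32)))
    n=np.linalg.svd(a-a.mean(0),full_matrices=False)[2][2]; print('n',n.round(3))
"
```

```text
t 20.17 h,l [-74.3  -6.1 281. ] z [0.5056 0.1254 0.3965] toolx yaw 172.05 F [ 0.7 -0.3 -0.1] op 36.1 ff 0.0
1039 [-4.9 -6.3 50.4] [5.3 5.3 0.8] ((-5.017194747924805, -6.458275318145752), 10.823439598083496)
n [ 0.001 -0.003  1.   ]
2094 [-3.9 -7.7  2.4] [12.6 12.8  1.4] ((-4.413589954376221, -7.054071426391602), 22.64713478088379)
n [ 0.016 -0.024  1.   ]
```

```bash
python3 -c "
from plant import r
print(r.finish_job())"
```

```text
the job is handed in; nothing more can be done
None
```

The job is handed in at about 20 s: the tab is swung aside to about its stop, the cover plate lies flat on the bench knob up, and the smaller stopper sits fully home in the canister's mouth (about 9 N at the wrist on the final press). The gripper is open and clear; the larger stopper and the bystanders were never touched.

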